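# Take the pleated filter out of the dust intake box

## Task

One of the two dust intake boxes on the bench holds a pleated filter panel, the other a smooth cover plate. Turn the swing tab that holds the filter panel a quarter turn aside, lift the filter panel out by its rib and set it down gently, flat and rib up, in the middle of the black rubber mat. Leave the smooth cover plate in its box.

Things in the scene. Friction and masses are not known exactly. Their poses are not given: they have to be found in the camera images.
- filter_panel: Filter panel 90 x 70 x 10 mm, aluminium rim round paper pleats, in the pocket of a grey box (2 mm play; rim 40 mm above bench). Origin: centre of underside, 28 mm above the bench at the start; x along the 90 mm side, away from its tab; z up. Upright grip rib at mid-top: 36 mm long (x), 12 thick (y), 27 high above the top face. 0.1-0.2 kg. Lifts straight out once the tab is aside.
- tab (a joint): Flat steel tab on the filter box's near rim, 44.5 mm above bench; upright pivot at x=-59 mm, y=0 in the seated panel's frame. Round thumb post, 12 mm dia, top 66.5 mm above bench, 24 mm from the pivot (tab ends at 30). Rad: 0 = points along panel +x, over it; positive counter-clockwise from above. Starts within 0.35; stops at +-1.75; panel is free beyond 1.25 either way; about 1 N, stays put.
- blank_plate: Smooth aluminium cover plate with the same rib and size, in a second box with its own tab, all sizes and axes as for the filter panel. To be left there. Both boxes are fixed, square to their panels, and reach 71 mm from the panel's centre on the tab side (-x), 61 mm to +x (plus a hose stub of 21 mm, 36 mm high) and 51 mm to either side.
- mat: Black rubber mat, 130 x 130 x 3 mm, fixed flat on the bench. Origin: centre of the underside; its top is 3 mm above the bench. (Not to be hit: a microscope and a splash shield stand at the left of the work, beyond y = 0.16 m; coming from the left, cross them with the fingertips at least 0.35 m above the bench.)
There are look-alikes about, which are no part of the job. What is shaped like the filter_panel but purple is not meant.

How it is judged (in metres and radians):
On the way, in this order (a step that is already met when the one before it is completed fails the run):
1. the filter panel's tab is turned aside (more than 1.2 rad either way) with the panel still in its pocket ((value of joint tab above 1.2 rad or value of joint tab below -1.2 rad) and height (world z) of filter_panel below 0.035 m and distance of filter_panel from where it was at the start of the episode below 0.01 m), for 0.2 s.
2. the filter panel is lifted clear of its box, rib up (height (world z) of filter_panel above 0.045 m and angle between filter_panel's own z axis and vertical below 0.5 rad), for 0.1 s.
At the end, for the whole second after the job is handed in: The filter panel lies at rest, flat (within 8 degrees) and rib up, on the mat, its centre within 30 mm of the mat's centre, turned any way; the smooth cover plate is still in its box (within 15 mm of where it was) (horizontal distance between filter_panel and mat below 0.03 m and height (world z) of filter_panel below 0.01 m and angle between filter_panel's own z axis and vertical below 0.15 rad and linear speed of filter_panel below 0.03 m/s and distance of blank_plate from where it was at the start of the episode below 0.015 m); the robot touches nothing.
It fails at once if the smooth cover plate is taken out or shifted by more than 15 mm (distance of blank_plate from where it was at the start of the episode above 0.015 m).
It fails at once if the filter panel is dropped (coming down on the mat faster than 0.7 m/s) (horizontal distance between filter_panel and mat below 0.08 m and height (world z) of filter_panel below 0.03 m and linear speed of filter_panel above 0.7 m/s).
It also fails if it takes over 54 s, if anything falls off the work surface, if the arm or the gripper's body presses on something with over 40 N, if the wrist force passes 120 N, or if a joint passes its speed limit or range.

## Robot

A 6-joint arm with a two-finger parallel gripper is mounted at the origin on a cart in front of the work surface, level with it; the furniture and walls round the work are solid. World frame = base frame: x ahead of the robot, y to its left, z up, the work surface at z = 0. Lengths are in m, angles in degrees, forces in N, time in s.
With the tool pointing down it reaches from about 0.35 to 0.775 m from the base axis. Payload 5.5 kg.
Tool frame: the origin (TCP) lies between the finger pads; the fingertips stand 19 mm ahead of it and the grasp point (between the pads) is the TCP; z points along the fingers, y is the line along which they close (so a half turn about z gives the same grasp; the last joint's range is limited). The gripper opens to 85 mm and grips with 20 to 120 N. Pads are 22 mm wide; open, the fingers measure 114 mm over their backs; the gripper's body (76 mm by 85 mm) begins 54 mm behind the grasp point. The pads swing forward as they close: fully open they stand 13 mm farther back than shut.
Start: joints at [-7.998, 17.945, 2.641, 74.691, 0, 82.002], TCP at [0.575, -0, 0.25] pointing down, gripper open.
Joint ranges: [-158.12, 158.12], [-49.38, 96.58], [-58.88, 72.47], [-126.05, 133.96], [-84.25, 85.87], [-180, 180]. Speed limits (degrees/s): [147.25, 147.25, 180, 180, 180, 180].

## Interface

Orientations are given as a 3x3 rotation matrix whose columns are the frame's x, y, z axes.
In Python, from plant import get_obs, read_camera, calibration, job_done, find_in gives the robot as it stands.
- The arm moves only by the tool drive_tool, never from a script. Its argument "deltas" is a list of rows, each an object with "translation": the shift along the tool's x, y, z in cm, a list of three; "delta_rot": the turn, a rotation vector about the tool's x, y, z in degrees, a list of three; "gripper": the finger opening in cm, from 0 to 8.54. A call has 1 to 20 rows; each row shifts and turns the commanded pose from where the row before left it, along the tool's axes as they then stand; what a row does not reach is not made up. A row lasts 1/12 s, in which the tool goes at most 41.7 mm and 7.16 degrees, less where a joint would pass 70% of its speed; a pose out of reach is approached as far as the arm can. A call is refused whole if a number of a shift passes 4.17 or a number of a turn 7.16, either way. A call with a gripper value outside its range is refused whole. The fingers move at their own pace and stop on an object; "force" is the grip in N (left out, the last holds). Time passes only in rows, so rows that do not move let the fingers close. It gives the time, the measured TCP pose, the force, the opening and the grip force at its end, in the units of the state.
- get_obs(): the state, without advancing time (a new reading comes with each control period).
- read_camera(name): name is "scene" or "side" or "wrist"; returns (picture, depth): 400x640x3 uint8, red, green, blue; 400x640 float32, m along the optical axis (not along the pixel's ray), 0 where there is no reading.
- calibration(name): a dict with "intrinsics" (3x3 intrinsics, pixels), "rvec" (rotation vector, rad) and "tvec" (3), from world to camera coordinates, as OpenCV has them. Camera axes: x right, y down, z forward; pixel columns grow to the right and rows downward; lengths in m; the calibration is good to about 2 mm. A picture is of the moment at which its call begins: read the wrist's pose just before it. calibration takes no time and is no camera call; for the wrist camera it gives the pose at the moment of the call.
- job_done(): hands the job in; it is judged then, once.
Trained networks look in the newest picture that a camera, given by its name, has taken for a name from the list of things; names that differ only in an ending like _2 or _b are one class to them, and where a whole thing is asked for, a point or a joint stands for the part that bears it (a point fixed in the world has none). Each returns a list of dicts, best first, with "conf" (0 to 1); they miss things now and then, are a little off and sometimes report something else, mostly with a low value. They report only what shows in the picture. A call takes as long as a camera call. They do not tell look-alikes from the thing itself.
- find_in(camera, thing): "at" ([x, y, z] in m, in world coordinates, good to about 4 mm: the middle of the surface that is visible of it).
The state is a dict: "time_s": time; "joints": joint angles; "qvel": joint speeds; "joint_efforts": joint torques, N m; "tool_pos": TCP position; "eef_rot": TCP orientation; "contact_force": force on the tool from outside, world axes, zero at the start; "moment": the same for the moment, N m; "gripper_width": finger opening in m; "grasp_force": force on a finger pad.
Only numpy, scipy, OpenCV 4.12 (cv2) and the standard library are available. Lean on these libraries where they do the work, as an engineer would, in place of code of your own. Each camera call takes 0.05 s, during which the arm holds its last target. There are 200 camera calls.

## Working session

There is one attempt and no reset: what is moved stays moved. The work goes in short steps, Python scripts to look and compute and a tool call to move; the robot and the scene stay as the last step left them, time stands still between calls to the robot, and variables do not carry over. Pictures are saved under pics/ and viewed, at most 10 in all, crops included, and the job is handed in when it is done.

Besides the shell and the picture viewer there is one more tool, called after "Request:" by a JSON object that holds its "name" and its "arguments". drive_tool: Moves the arm, as the interface text tells. Its arguments: {"type":"object","properties":{"deltas":{"type":"array","items":{"type":"object","properties":{"translation":{"type":"array","items":{"type":"number"}},"delta_rot":{"type":"array","items":{"type":"number"}},"gripper":{"type":"number"}}}},"force":{"type":"number"}},"required":["deltas"]}

```bash
mkdir -p pics; cat > h.py <<'E'
import numpy as np,cv2
from plant import *
def world(name,d,c=None):
    c=c or calibration(name);K=np.array(c["intrinsics"]);R=cv2.Rodrigues(np.array(c["rvec"],float))[0];t=np.array(c["tvec"],float).ravel()
    v,u=np.mgrid[:d.shape[0],:d.shape[1]]
    P=np.stack([(u-K[0,2])/K[0,0]*d,(v-K[1,2])/K[1,1]*d,d],-1)
    return (P-t)@R
E
python3 - <<'E'
from h import *
for n in ["scene","side"]:
    p,d=read_camera(n);cv2.imwrite(f"pics/{n}0.png",p[...,::-1]);np.save(n+".npy",d);np.save(n+"p.npy",p)
    for t in ["filter_panel","tab","blank_plate","mat"]:
        print(n,t,[(np.round(r["at"],3).tolist(),round(r["conf"],2)) for r in find_in(n,t)])
o=get_obs();print(o["tool_pos"],o["eef_rot"],o["time_s"])
E
```

```text
scene filter_panel [([0.594, 0.024, 0.037], 0.87), ([0.429, 0.014, 0.006], 0.85), ([0.544, -0.167, 0.035], 0.35)]
scene tab [([0.545, 0.018, 0.045], 0.61)]
scene blank_plate [([0.545, -0.167, 0.037], 0.6)]
scene mat [([0.514, -0.356, -0.001], 0.68)]
side filter_panel [([0.592, 0.021, 0.037], 0.77), ([0.426, 0.014, 0.012], 0.75)]
side tab [([0.551, 0.017, 0.055], 0.4)]
side blank_plate [([0.536, -0.188, 0.038], 0.65)]
side mat [([0.524, -0.372, 0.005], 0.95)]
[ 5.75025510e-01 -1.39354499e-05  2.50299191e-01] [[ 2.60224786e-05  9.99999999e-01  4.51756500e-05]
 [ 9.99999999e-01 -2.60233189e-05  1.86016755e-05]
 [ 1.86028511e-05  4.51751659e-05 -9.99999999e-01]] 0.5
```

View pics/scene0.png

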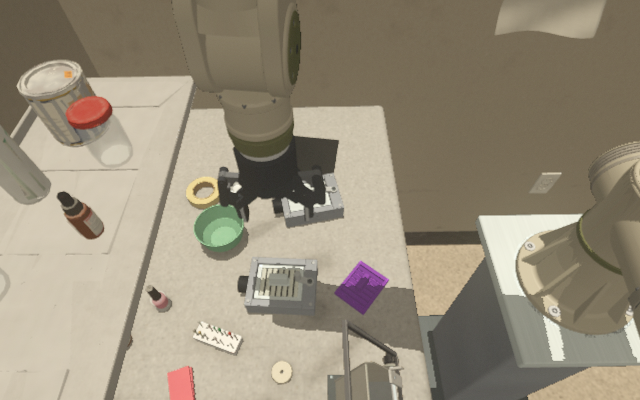

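View pics/side0.png

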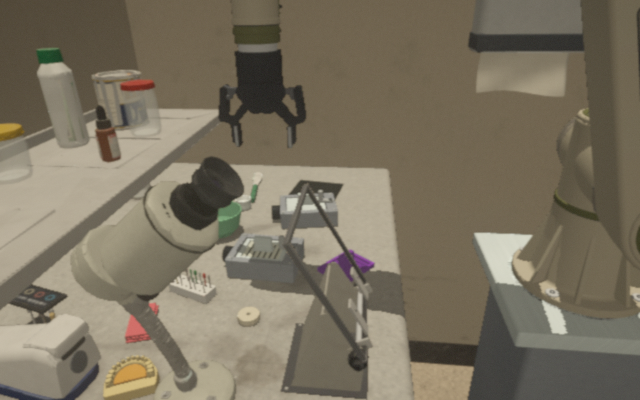

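The scene view shows the filter box (pleats, at about 280,285) with its tab to the right. The smooth-plate box is at (312,200), the mat at (315,155) behind the gripper, and the purple look-alike at (362,288). Next I measure the rib, post and rim from depth.

```bash
python3 - <<'E'
from h import *
for n in ["scene","side"]:
    d=np.load(n+".npy");p=np.load(n+"p.npy");W=world(n,d)
    X,Y,Z=W[...,0],W[...,1],W[...,2]
    reg=(d>0)&(abs(X-.58)<.13)&(abs(Y-.02)<.09)
    def rep(lbl,m):
        q=W[m]; 
        if len(q)<3: return
        r=cv2.minAreaRect(q[:,:2].astype(np.float32)*1000);print(n,lbl,len(q),q.mean(0).round(4),"rect",np.round(r[0],1),np.round(r[1],1),round(r[2],1))
    m=(reg&(Z>.059)&(Z<.072)).astype(np.uint8)
    k,l=cv2.connectedComponents(m)
    for i in range(1,k): rep("high",l==i)
    k,l=cv2.connectedComponents((reg&(Z>.0365)&(Z<.048)).astype(np.uint8))
    for i in range(1,k):
        if (l==i).sum()>60: rep("rim",l==i)
    m=(d>0)&(abs(Z-.003)<.012)&(p.max(-1)<60)&(Y<-.25)&(Y>-.5)&(X>.35)&(X<.7)
    k,l=cv2.connectedComponents(m.astype(np.uint8))
    for i in range(1,k):
        if (l==i).sum()>60: rep("mat",l==i)
p=np.load("scenep.npy");cv2.imwrite("pics/c.png",cv2.resize(p[245:325,220:340],None,fx=6,fy=6,interpolation=2)[...,::-1])
E
```

```text
scene high 35 [0.5537 0.0098 0.0652] rect [553.9   8.9] [10.5  9.5] 89.5
scene high 122 [0.589  0.0143 0.0637] rect [589.6  14. ] [12.5 35.5] 82.7
scene rim 2092 [0.5815 0.0165 0.0393] rect [584.9  13. ] [103. 132.] 86.4
scene rim 92 [0.5857 0.0178 0.0398] rect [588.1  17.1] [44.7 18.8] 2.1
side high 37 [0.554  0.0113 0.0653] rect [554.1  10.6] [10.1 10.5] 6.2
side high 107 [0.5891 0.0156 0.0641] rect [589.6  14.5] [35.7 13.5] 3.0
side rim 1212 [0.5963 0.0281 0.0403] rect [590.1  13.3] [104.6 143.7] 85.1
side rim 137 [ 0.5265 -0.0108  0.0413] rect [529.   -6.9] [58.2 24.2] 88.5
```

View pics/c.png

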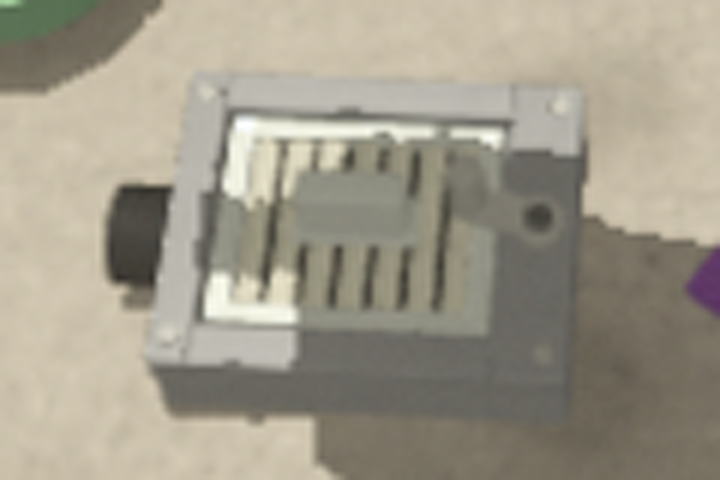

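The filter panel is centred at about (0.5895, 0.014), yaw about -4°. Its post is at (0.554, 0.010), so with the pivot at about (0.5306, 0.018) the radius comes out at 24 mm, as specified. The tab sits at about -15°, so I'll turn it clockwise. I'll start by turning the tool so that the fingers straddle the post along y.

Request:
{"name": "drive_tool", "arguments": {"deltas": [{"translation": [0,0,0.7],"delta_rot": [0,0,-7.15],"gripper": 1.8},{"translation": [0,0,0.7],"delta_rot": [0,0,-7.15],"gripper": 1.8},{"translation": [0,0,0.7],"delta_rot": [0,0,-7.15],"gripper": 1.8},{"translation": [0,0,0.7],"delta_rot": [0,0,-7.15],"gripper": 1.8},{"translation": [0,0,0.7],"delta_rot": [0,0,-7.15],"gripper": 1.8},{"translation": [0,0,0.7],"delta_rot": [0,0,-7.15],"gripper": 1.8},{"translation": [0,0,0.7],"delta_rot": [0,0,-7.15],"gripper": 1.8},{"translation": [0,0,0.7],"delta_rot": [0,0,-7.15],"gripper": 1.8},{"translation": [0,0,0.7],"delta_rot": [0,0,-7.15],"gripper": 1.8},{"translation": [0,0,0.7],"delta_rot": [0,0,-7.15],"gripper": 1.8},{"translation": [0,0,0.7],"delta_rot": [0,0,-7.15],"gripper": 1.8},{"translation": [0,0,0.7],"delta_rot": [0,0,-7.15],"gripper": 1.8},{"translation": [0,0,0],"delta_rot": [0,0,0],"gripper": 1.8},{"translation": [0,0,0],"delta_rot": [0,0,0],"gripper": 1.8}], "force": 30}}

```text
time_s: 1.67
tool_pos: [0.5748, 0.0, 0.1661]
eef_rot: [[-0.997, 0.077, -0.001], [0.077, 0.997, 0.0], [0.001, 0.0, -1.0]]
contact_force: [0.1, 0.1, -0.2]
gripper_width: 0.0181
grasp_force: 0.0
```

```bash
python3 - <<'E'
from h import *
o=get_obs();print(o["time_s"],o["joints"],o["tool_pos"],np.round(o["eef_rot"],3),o["gripper_width"])
c=calibration("wrist");p,d=read_camera("wrist");W=world("wrist",d,c);Z=W[...,2]
cv2.imwrite("pics/w1.png",p[...,::-1])
reg=(d>0)&(abs(W[...,0]-.57)<.1)&(abs(W[...,1]-.014)<.045)&(Z>.056)&(Z<.074)
k,l=cv2.connectedComponents(reg.astype(np.uint8))
for i in range(1,k):
    q=W[l==i]
    if len(q)>30: r=cv2.minAreaRect(q[:,:2].astype(np.float32)*1000);print(len(q),q.mean(0).round(4),np.round(r[0],1),np.round(r[1],1),r[2])
E
```

```text
1.6667 [-7.99789181e+00  2.00801940e+01 -6.33699759e+00  6.36274317e+01
 -4.02252780e-04 -3.59780047e+00] [5.74761325e-01 2.79239346e-05 1.66088064e-01] [[-0.997  0.077 -0.001]
 [ 0.077  0.997  0.   ]
 [ 0.001  0.    -1.   ]] 0.018091521721092487
254 [0.5514 0.0098 0.0657] [551.9   9.9] [11.1 11.3] 85.948486328125
718 [0.5847 0.0137 0.0644] [587.4  14.1] [11.7 34.9] 86.14835357666016
```

View pics/w1.png

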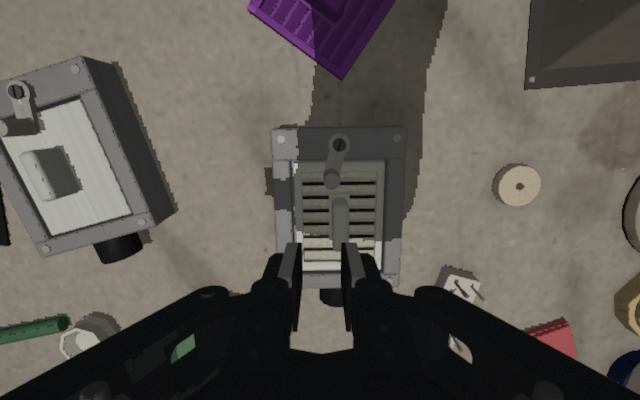

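The wrist view puts the post at (332,180) and the rib at (340,222), both between the fingers' lines. The refined positions are post (0.5522, 0.010), rib (0.588, 0.014) and yaw -3.9°. I'll lower the fingers around the post.

Request:
{"name": "drive_tool", "arguments": {"deltas": [{"translation": [0.8,0.27,0],"gripper": 2.5},{"translation": [0.8,0.27,0],"gripper": 2.5},{"translation": [0.8,0.28,0],"gripper": 2.5},{"translation": [0,0,1.5],"gripper": 2.5},{"translation": [0,0,1.5],"gripper": 2.5},{"translation": [0,0,1.5],"gripper": 2.5},{"translation": [0,0,1.5],"gripper": 2.5},{"translation": [0,0,1.3],"gripper": 2.5},{"translation": [0,0,1.0],"gripper": 2.5},{"translation": [0,0,0.6],"gripper": 2.5},{"translation": [0,0,0.5],"gripper": 2.5},{"translation": [0,0,0],"gripper": 2.5},{"translation": [0,0,0],"gripper": 1.6},{"translation": [0,0,0],"gripper": 1.6},{"translation": [0,0,0],"gripper": 1.6}]}}

```text
$.deltas[0]: bad value
```

```bash
python3 - <<'E'
from h import *
# plan: row shifts assuming the shift acts along axes before the row's turn
o=get_obs();p=np.array(o["tool_pos"])[:2]
R=np.array(o["eef_rot"]);f=np.arctan2(R[1,1],R[0,1])
piv=np.array([.5291,.0181]);n=12
yaw=np.radians(-3.9);r0=p-piv;a0=np.arctan2(r0[1],r0[0]);rr=np.linspace(np.hypot(*r0),.023,n+1);a1=yaw-np.radians(90)
print(p,np.degrees(a0),np.hypot(*r0),o["gripper_width"])
aa=np.linspace(a0,a1,n+1);st=aa[1]-aa[0]
for i in range(n):
    d=piv+rr[i+1]*np.array([np.cos(aa[i+1]),np.sin(aa[i+1])])-(piv+rr[i]*np.array([np.cos(aa[i]),np.sin(aa[i])]))
    g=f+i*st; ty=np.array([np.cos(g),np.sin(g)]);tx=np.array([-ty[1],ty[0]])
    print(np.round([d@tx*100,d@ty*100],3),"rot z",round(-np.degrees(st),2))
E
```

```text
[ 5.75107994e-01 -3.44723873e-05] -21.512333861153476 0.04945295313204053 0.018199989769989013
[ 0.382 -0.402] rot z 6.03
[ 0.374 -0.38 ] rot z 6.03
[ 0.366 -0.358] rot z 6.03
[ 0.358 -0.337] rot z 6.03
[ 0.35  -0.315] rot z 6.03
[ 0.342 -0.293] rot z 6.03
[ 0.334 -0.271] rot z 6.03
[ 0.326 -0.249] rot z 6.03
[ 0.318 -0.228] rot z 6.03
[ 0.31  -0.206] rot z 6.03
[ 0.302 -0.184] rot z 6.03
[ 0.294 -0.162] rot z 6.03
```

All three fields are required in every row.

Request:
{"name": "drive_tool", "arguments": {"deltas": [{"translation": [0.8,0.27,0],"delta_rot": [0,0,0],"gripper": 2.5},{"translation": [0.8,0.27,0],"delta_rot": [0,0,0],"gripper": 2.5},{"translation": [0.8,0.28,0],"delta_rot": [0,0,0],"gripper": 2.5},{"translation": [0,0,1.5],"delta_rot": [0,0,0],"gripper": 2.5},{"translation": [0,0,1.5],"delta_rot": [0,0,0],"gripper": 2.5},{"translation": [0,0,1.5],"delta_rot": [0,0,0],"gripper": 2.5},{"translation": [0,0,1.5],"delta_rot": [0,0,0],"gripper": 2.5},{"translation": [0,0,1.3],"delta_rot": [0,0,0],"gripper": 2.5},{"translation": [0,0,1.0],"delta_rot": [0,0,0],"gripper": 2.5},{"translation": [0,0,0.6],"delta_rot": [0,0,0],"gripper": 2.5},{"translation": [0,0,0.5],"delta_rot": [0,0,0],"gripper": 2.5},{"translation": [0,0,0],"delta_rot": [0,0,0],"gripper": 2.5},{"translation": [0,0,0],"delta_rot": [0,0,0],"gripper": 1.6},{"translation": [0,0,0],"delta_rot": [0,0,0],"gripper": 1.6},{"translation": [0,0,0],"delta_rot": [0,0,0],"gripper": 1.6}]}}

```text
time_s: 2.97
tool_pos: [0.5523, 0.0098, 0.073]
eef_rot: [[-0.997, 0.073, 0.001], [0.073, 0.997, -0.0], [-0.001, -0.0, -1.0]]
contact_force: [-0.6, 0.3, -0.6]
gripper_width: 0.016
grasp_force: 0.0
```

```bash
python3 - <<'E'
from h import *
o=get_obs();p=np.array(o["tool_pos"])[:2]
R=np.array(o["eef_rot"]);f=np.arctan2(R[1,1],R[0,1])
piv=np.array([.5291,.0181]);n=12
yaw=np.radians(-3.9);r0=p-piv;a0=np.arctan2(r0[1],r0[0]);rr=np.linspace(np.hypot(*r0),.023,n+1);a1=yaw-np.radians(90)
print(o["tool_pos"],np.degrees(a0),np.hypot(*r0),o["gripper_width"],o["contact_force"])
aa=np.linspace(a0,a1,n+1);st=aa[1]-aa[0]
for i in range(n):
    d=piv+rr[i+1]*np.array([np.cos(aa[i+1]),np.sin(aa[i+1])])-(piv+rr[i]*np.array([np.cos(aa[i]),np.sin(aa[i])]))
    g=f+i*st; ty=np.array([np.cos(g),np.sin(g)]);tx=np.array([-ty[1],ty[0]])
    print(np.round([d@tx*100,d@ty*100],3),"rot z",round(-np.degrees(st),2))
E
```

```text
[0.55226892 0.00984312 0.0730311 ] -19.614924009238116 0.02459623868199892 0.015963249867370726 [-0.56529048  0.30639027 -0.59901589]
[ 0.097 -0.247] rot z 6.19
[ 0.096 -0.246] rot z 6.19
[ 0.096 -0.244] rot z 6.19
[ 0.095 -0.243] rot z 6.19
[ 0.095 -0.242] rot z 6.19
[ 0.094 -0.24 ] rot z 6.19
[ 0.094 -0.239] rot z 6.19
[ 0.093 -0.237] rot z 6.19
[ 0.093 -0.236] rot z 6.19
[ 0.093 -0.235] rot z 6.19
[ 0.092 -0.233] rot z 6.19
[ 0.092 -0.232] rot z 6.19
```

Request:
{"name": "drive_tool", "arguments": {"deltas": [{"translation": [0.1,-0.25,0],"delta_rot": [0,0,6.2],"gripper": 1.6},{"translation": [0.1,-0.25,0],"delta_rot": [0,0,6.2],"gripper": 1.6},{"translation": [0.1,-0.24,0],"delta_rot": [0,0,6.2],"gripper": 1.6},{"translation": [0.09,-0.24,0],"delta_rot": [0,0,6.2],"gripper": 1.6},{"translation": [0.09,-0.24,0],"delta_rot": [0,0,6.2],"gripper": 1.6},{"translation": [0.09,-0.24,0],"delta_rot": [0,0,6.2],"gripper": 1.6},{"translation": [0.09,-0.24,0],"delta_rot": [0,0,6.2],"gripper": 1.6},{"translation": [0.09,-0.24,0],"delta_rot": [0,0,6.2],"gripper": 1.6},{"translation": [0.09,-0.24,0],"delta_rot": [0,0,6.2],"gripper": 1.6},{"translation": [0.09,-0.24,0],"delta_rot": [0,0,6.2],"gripper": 1.6},{"translation": [0.09,-0.23,0],"delta_rot": [0,0,6.2],"gripper": 1.6},{"translation": [0.09,-0.23,0],"delta_rot": [0,0,6.2],"gripper": 1.6},{"translation": [0,0,0],"delta_rot": [0,0,0],"gripper": 1.6},{"translation": [0,0,0],"delta_rot": [0,0,0],"gripper": 1.6},{"translation": [0,0,0],"delta_rot": [0,0,0],"gripper": 1.6}]}}

```text
time_s: 4.22
tool_pos: [0.5275, -0.005, 0.0727]
eef_rot: [[-0.2, 0.98, 0.001], [0.98, 0.2, -0.0], [-0.0, 0.001, -1.0]]
contact_force: [0.8, 0.8, 1.7]
gripper_width: 0.0158
grasp_force: 0.3
```

The fingers followed the arc with little force. Now I'll open, lift, turn back and check.

Request:
{"name": "drive_tool", "arguments": {"deltas": [{"translation": [0,0,0],"delta_rot": [0,0,0],"gripper": 2.4},{"translation": [0,0,0],"delta_rot": [0,0,0],"gripper": 2.4},{"translation": [0,0,-1.5],"delta_rot": [0,0,0],"gripper": 2.4},{"translation": [0,0,-2.5],"delta_rot": [0,0,0],"gripper": 4},{"translation": [0,0,-2.5],"delta_rot": [0,0,-6.8],"gripper": 4},{"translation": [0,0,-2],"delta_rot": [0,0,-6.8],"gripper": 4},{"translation": [0,0,0],"delta_rot": [0,0,-6.8],"gripper": 4},{"translation": [0,0,0],"delta_rot": [0,0,-6.8],"gripper": 4},{"translation": [0,0,0],"delta_rot": [0,0,-6.8],"gripper": 4},{"translation": [0,0,0],"delta_rot": [0,0,-6.8],"gripper": 4},{"translation": [0,0,0],"delta_rot": [0,0,-6.8],"gripper": 4},{"translation": [0,0,0],"delta_rot": [0,0,-6.8],"gripper": 4},{"translation": [0,0,0],"delta_rot": [0,0,-6.8],"gripper": 4},{"translation": [0,0,0],"delta_rot": [0,0,-6.8],"gripper": 4},{"translation": [0,0,0],"delta_rot": [0,0,-6.8],"gripper": 4},{"translation": [-3,1.5,0],"delta_rot": [0,0,0],"gripper": 4},{"translation": [0,0,0],"delta_rot": [0,0,0],"gripper": 4},{"translation": [0,0,0],"delta_rot": [0,0,0],"gripper": 4}]}}

```text
time_s: 5.72
tool_pos: [0.5588, 0.0084, 0.1568]
eef_rot: [[-0.998, 0.065, -0.0], [0.065, 0.998, 0.0], [0.0, 0.0, -1.0]]
contact_force: [-0.1, 0.4, -1.0]
gripper_width: 0.04
grasp_force: 0.0
```

```bash
python3 - <<'E'
from h import *
o=get_obs();print(o["time_s"],o["tool_pos"],np.round(o["eef_rot"],3),o["gripper_width"])
def comp(n,W,m,s):
    k,l=cv2.connectedComponents(m.astype(np.uint8))
    for i in range(1,k):
        q=W[l==i]
        if len(q)>s: r=cv2.minAreaRect(q[:,:2].astype(np.float32)*1000);print(n,len(q),q.mean(0).round(4),np.round(r[0],1),np.round(r[1],1),round(r[2],1))
for n in ["wrist","scene","side"]:
    c=calibration(n);p,d=read_camera(n);W=world(n,d,c);X,Y,Z=np.moveaxis(W,-1,0)
    cv2.imwrite(f"pics/{n}2.png",p[...,::-1])
    comp(n+" high",W,(d>0)&(abs(X-.57)<.1)&(abs(Y-.014)<.045)&(Z>.056)&(Z<.072),20)
    if n!="wrist":
        comp(n+" mat",W,(d>0)&(abs(Z-.003)<.012)&(p.max(-1)<70)&(Y<-.22)&(Y>-.5)&(X>.3)&(X<.75),60)
        print([(np.round(r["at"],3).tolist(),round(r["conf"],2)) for r in find_in(n,"mat")])
E
```

```text
5.7167 [0.55876678 0.00838086 0.15679726] [[-0.998  0.065 -0.   ]
 [ 0.065  0.998  0.   ]
 [ 0.     0.    -1.   ]] 0.04003263848664996
wrist high 285 [ 0.5287 -0.0063  0.0656] [529.1  -6.5] [11.5 11.5] 60.9
wrist high 809 [0.5859 0.014  0.0643] [588.   14.1] [11.5 36.3] 86.3
scene high 40 [ 0.5314 -0.0061  0.0639] [531.2  -7.5] [10.2 10.8] 41.8
scene high 134 [0.589  0.0146 0.0629] [589.5  13.6] [12.5 36. ] 85.2
scene mat 537 [ 0.4976 -0.3508  0.0025] [ 495.  -344.5] [124.5  56.5] 79.6
[([0.497, -0.34, -0.001], 0.88)]
side high 30 [ 0.5295 -0.0049  0.0631] [529.2  -7. ] [12.4  7.7] 62.5
side high 135 [0.5891 0.0158 0.0627] [589.7  13.4] [14.2 35.1] 87.8
side mat 64 [ 0.5788 -0.3669  0.0052] [ 576.7 -366.5] [89.3 18.3] 81.0
side mat 213 [ 0.505  -0.3724  0.0052] [ 512.  -363.2] [71.  91.1] 81.3
[([0.525, -0.371, 0.002], 0.85), ([0.534, -0.188, 0.037], 0.3)]
```

View pics/wrist2.png

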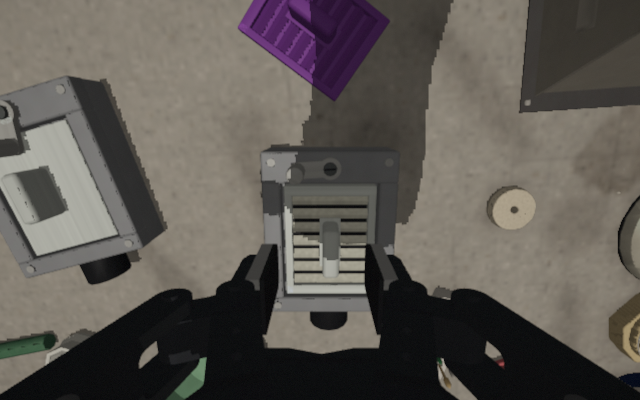

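View pics/scene2.png

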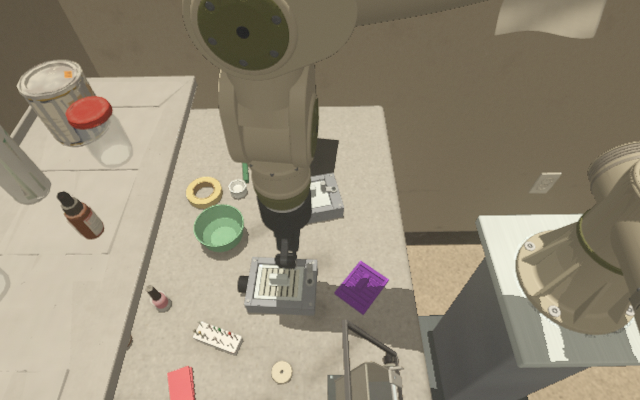

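The wrist view shows the tab turned aside, with its post at (296,172) left of the pivot (330,169). The panel is still seated with the rib at (0.588, 0.014). I'll grasp the rib.

Request:
{"name": "drive_tool", "arguments": {"deltas": [{"translation": [-1.44,0.38,0],"delta_rot": [0,0,0],"gripper": 3.4},{"translation": [-1.44,0.37,0],"delta_rot": [0,0,0],"gripper": 3.4},{"translation": [0,0,1.7],"delta_rot": [0,0,0],"gripper": 3.4},{"translation": [0,0,1.7],"delta_rot": [0,0,0],"gripper": 3.4},{"translation": [0,0,1.7],"delta_rot": [0,0,0],"gripper": 3.4},{"translation": [0,0,1.6],"delta_rot": [0,0,0],"gripper": 3.4},{"translation": [0,0,1.3],"delta_rot": [0,0,0],"gripper": 3.4},{"translation": [0,0,1.0],"delta_rot": [0,0,0],"gripper": 3.4},{"translation": [0,0,0.6],"delta_rot": [0,0,0],"gripper": 3.4},{"translation": [0,0,0],"delta_rot": [0,0,0],"gripper": 3.4},{"translation": [0,0,0],"delta_rot": [0,0,0],"gripper": 0.8},{"translation": [0,0,0],"delta_rot": [0,0,0],"gripper": 0.8},{"translation": [0,0,0],"delta_rot": [0,0,0],"gripper": 0.8},{"translation": [0,0,0],"delta_rot": [0,0,0],"gripper": 0.8},{"translation": [0,0,0],"delta_rot": [0,0,0],"gripper": 0.8},{"translation": [0,0,0],"delta_rot": [0,0,0],"gripper": 0.8}], "force": 45}}

```text
time_s: 7.3
tool_pos: [0.588, 0.0135, 0.0623]
eef_rot: [[-0.998, 0.066, 0.002], [0.066, 0.998, -0.0], [-0.002, -0.0, -1.0]]
contact_force: [-0.5, -0.4, 5.9]
gripper_width: 0.0107
grasp_force: 46.0
```

Request:
{"name": "drive_tool", "arguments": {"deltas": [{"translation": [0,0,-0.4],"delta_rot": [0,0,0],"gripper": 0.8},{"translation": [0,0,-0.6],"delta_rot": [0,0,0],"gripper": 0.8},{"translation": [0,0,-0.8],"delta_rot": [0,0,0],"gripper": 0.8},{"translation": [0,0,-1],"delta_rot": [0,0,0],"gripper": 0.8},{"translation": [0,0,-1],"delta_rot": [0,0,0],"gripper": 0.8},{"translation": [0,0,-1.2],"delta_rot": [0,0,0],"gripper": 0.8},{"translation": [0,0,-1.5],"delta_rot": [0,0,0],"gripper": 0.8},{"translation": [0,0,-1.5],"delta_rot": [0,0,0],"gripper": 0.8},{"translation": [0,0,-1.5],"delta_rot": [0,0,0],"gripper": 0.8},{"translation": [0,0,-1.5],"delta_rot": [0,0,0],"gripper": 0.8},{"translation": [0,0,-1.5],"delta_rot": [0,0,0],"gripper": 0.8},{"translation": [0,0,-1],"delta_rot": [0,0,0],"gripper": 0.8},{"translation": [0,0,0],"delta_rot": [0,0,0],"gripper": 0.8}]}}

```text
time_s: 8.38
tool_pos: [0.5887, 0.0134, 0.1996]
eef_rot: [[-0.998, 0.066, 0.005], [0.066, 0.998, -0.001], [-0.005, -0.0, -1.0]]
contact_force: [0.4, -0.4, -0.4]
gripper_width: 0.011
grasp_force: 45.2
```

The panel is held. I'll carry it towards the mat and look there with the wrist camera.

Request:
{"name": "drive_tool", "arguments": {"deltas": [{"translation": [-0.5,-1.3,0],"delta_rot": [0,0,0],"gripper": 0.8},{"translation": [-0.5,-2.2,0],"delta_rot": [0,0,0],"gripper": 0.8},{"translation": [-0.5,-2.5,0],"delta_rot": [0,0,0],"gripper": 0.8},{"translation": [-0.5,-2.5,0],"delta_rot": [0,0,0],"gripper": 0.8},{"translation": [-0.5,-2.5,0],"delta_rot": [0,0,0],"gripper": 0.8},{"translation": [-0.5,-2.5,0],"delta_rot": [0,0,0],"gripper": 0.8},{"translation": [-0.5,-2.5,0],"delta_rot": [0,0,0],"gripper": 0.8},{"translation": [-0.5,-2.5,0],"delta_rot": [0,0,0],"gripper": 0.8},{"translation": [-0.5,-2.5,0],"delta_rot": [0,0,0],"gripper": 0.8},{"translation": [-0.5,-2.5,0],"delta_rot": [0,0,0],"gripper": 0.8},{"translation": [0,-1.5,0],"delta_rot": [0,0,0],"gripper": 0.8},{"translation": [0,-1,0],"delta_rot": [0,0,0],"gripper": 0.8},{"translation": [0,0,0],"delta_rot": [0,0,0],"gripper": 0.8},{"translation": [0,0,0],"delta_rot": [0,0,0],"gripper": 0.8}]}}

```text
time_s: 9.55
tool_pos: [0.6193, -0.2489, 0.1957]
eef_rot: [[-0.998, 0.067, -0.001], [0.067, 0.998, 0.001], [0.001, 0.001, -1.0]]
contact_force: [-1.1, 1.2, -1.1]
gripper_width: 0.0114
grasp_force: 45.2
```

```bash
python3 - <<'E'
from h import *
o=get_obs();print(o["time_s"],o["tool_pos"],np.round(o["eef_rot"],3),o["gripper_width"])
for n in ["wrist","scene","side"]:
    c=calibration(n);p,d=read_camera(n);W=world(n,d,c);X,Y,Z=np.moveaxis(W,-1,0)
    cv2.imwrite(f"pics/{n}3.png",p[...,::-1])
    m=((d>0)&(abs(Z-.003)<.012)&(p.max(-1)<70)&(Y<-.2)&(Y>-.5)&(X>.3)&(X<.75)).astype(np.uint8)
    k,l,s,_=cv2.connectedComponentsWithStats(m)
    for i in range(1,k):
        if s[i,4]>80:
            q=W[l==i];r=cv2.minAreaRect(q[:,:2].astype(np.float32)*1000);print(n,s[i],q.mean(0).round(4),np.round(r[0],1),np.round(r[1],1),round(r[2],1))
    print([(np.round(r["at"],3).tolist(),round(r["conf"],2)) for r in find_in(n,"mat")])
E
```

```text
9.55 [ 0.61930138 -0.24893524  0.19573565] [[-0.998  0.067 -0.001]
 [ 0.067  0.998  0.001]
 [ 0.001  0.001 -1.   ]] 0.011420817151225728
wrist [  131    11   151   159 20873] [ 0.5243 -0.3471  0.0031] [ 528.7 -347.1] [130.3 129.7] 81.1
[([0.524, -0.347, 0.002], 0.67)]
scene [ 282  136   56   39 1680] [ 0.5311 -0.3476  0.0025] [ 528.7 -349.9] [132.  124.9] 81.1
[([0.533, -0.347, -0.003], 0.6)]
side [310 182  31  14 223] [ 0.504  -0.3718  0.0051] [ 511.5 -366.2] [69.2 92.5] 78.3
[([0.525, -0.37, 0.004], 0.92)]
```

View pics/wrist3.png

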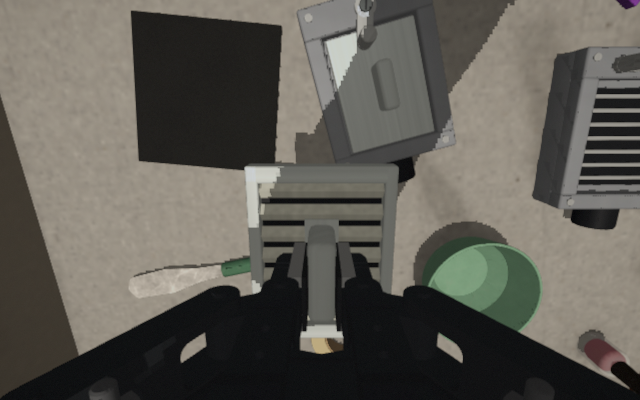

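View pics/scene3.png

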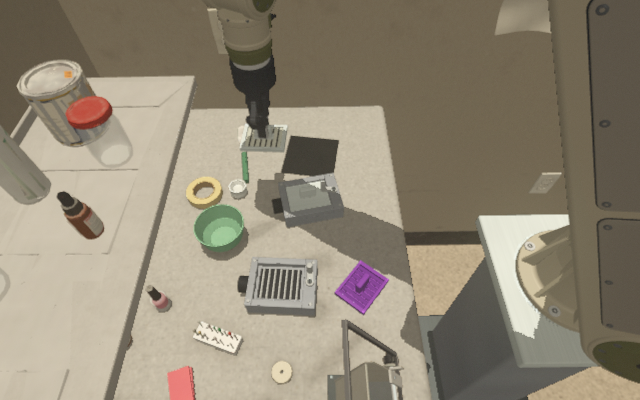

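The wrist view shows the whole mat, 130 x 130 mm as specified, centred at (0.5287, -0.347). The panel hangs level. I'll move over the mat and go down to about 15 mm above it.

Request:
{"name": "drive_tool", "arguments": {"deltas": [{"translation": [1.0,-1.3,0],"delta_rot": [0,0,0],"gripper": 0.8},{"translation": [1.5,-1.8,0],"delta_rot": [0,0,0],"gripper": 0.8},{"translation": [1.7,-2.1,0],"delta_rot": [0,0,0],"gripper": 0.8},{"translation": [1.7,-2.1,0],"delta_rot": [0,0,0],"gripper": 0.8},{"translation": [1.5,-1.8,0],"delta_rot": [0,0,0],"gripper": 0.8},{"translation": [1.0,-1.3,0],"delta_rot": [0,0,0],"gripper": 0.8},{"translation": [0,0,0],"delta_rot": [0,0,0],"gripper": 0.8},{"translation": [0,0,1],"delta_rot": [0,0,0],"gripper": 0.8},{"translation": [0,0,1.8],"delta_rot": [0,0,0],"gripper": 0.8},{"translation": [0,0,2],"delta_rot": [0,0,0],"gripper": 0.8},{"translation": [0,0,2],"delta_rot": [0,0,0],"gripper": 0.8},{"translation": [0,0,2],"delta_rot": [0,0,0],"gripper": 0.8},{"translation": [0,0,2],"delta_rot": [0,0,0],"gripper": 0.8},{"translation": [0,0,1.5],"delta_rot": [0,0,0],"gripper": 0.8},{"translation": [0,0,1.2],"delta_rot": [0,0,0],"gripper": 0.8},{"translation": [0,0,0.7],"delta_rot": [0,0,0],"gripper": 0.8},{"translation": [0,0,0],"delta_rot": [0,0,0],"gripper": 0.8},{"translation": [0,0,0],"delta_rot": [0,0,0],"gripper": 0.8}]}}

```text
time_s: 11.35
tool_pos: [0.5293, -0.3467, 0.054]
eef_rot: [[-0.998, 0.065, -0.0], [0.065, 0.998, 0.001], [0.0, 0.001, -1.0]]
contact_force: [-0.5, -0.5, -0.8]
gripper_width: 0.0107
grasp_force: 45.2
```

Request:
{"name": "drive_tool", "arguments": {"deltas": [{"translation": [0,0,0.4],"delta_rot": [0,0,0],"gripper": 0.8},{"translation": [0,0,0.4],"delta_rot": [0,0,0],"gripper": 0.8},{"translation": [0,0,0.3],"delta_rot": [0,0,0],"gripper": 0.8},{"translation": [0,0,0.2],"delta_rot": [0,0,0],"gripper": 0.8},{"translation": [0,0,0.1],"delta_rot": [0,0,0],"gripper": 0.8},{"translation": [0,0,0.1],"delta_rot": [0,0,0],"gripper": 0.8},{"translation": [0,0,0],"delta_rot": [0,0,0],"gripper": 0.8},{"translation": [0,0,0],"delta_rot": [0,0,0],"gripper": 0.8}]}}

```text
time_s: 12.02
tool_pos: [0.5292, -0.3474, 0.0394]
eef_rot: [[-0.998, 0.066, 0.0], [0.066, 0.998, -0.0], [-0.0, -0.0, -1.0]]
contact_force: [0.4, 0.8, -1.7]
gripper_width: 0.0114
grasp_force: 45.2
```

Request:
{"name": "drive_tool", "arguments": {"deltas": [{"translation": [0,0,0.1],"delta_rot": [0,0,0],"gripper": 0.8},{"translation": [0,0,0.1],"delta_rot": [0,0,0],"gripper": 0.8},{"translation": [0,0,0.05],"delta_rot": [0,0,0],"gripper": 0.8},{"translation": [0,0,0],"delta_rot": [0,0,0],"gripper": 0.8},{"translation": [0,0,0],"delta_rot": [0,0,0],"gripper": 0.8}]}}

```text
time_s: 12.43
tool_pos: [0.5293, -0.3475, 0.0374]
eef_rot: [[-0.998, 0.066, 0.001], [0.066, 0.998, -0.001], [-0.001, -0.0, -1.0]]
contact_force: [-1.1, 0.3, 3.2]
gripper_width: 0.0112
grasp_force: 45.8
```

The height is as expected and contact force has risen, so I'll release and retreat.

Request:
{"name": "drive_tool", "arguments": {"deltas": [{"translation": [0,0,0],"delta_rot": [0,0,0],"gripper": 1.8},{"translation": [0,0,0],"delta_rot": [0,0,0],"gripper": 3},{"translation": [0,0,0],"delta_rot": [0,0,0],"gripper": 3},{"translation": [0,0,0],"delta_rot": [0,0,0],"gripper": 3},{"translation": [0,0,0],"delta_rot": [0,0,0],"gripper": 3},{"translation": [0,0,-0.5],"delta_rot": [0,0,0],"gripper": 3},{"translation": [0,0,-1],"delta_rot": [0,0,0],"gripper": 3},{"translation": [0,0,-2],"delta_rot": [0,0,0],"gripper": 3},{"translation": [0,0,-3],"delta_rot": [0,0,0],"gripper": 3},{"translation": [0,0,-3],"delta_rot": [0,0,0],"gripper": 3},{"translation": [0,0,-3],"delta_rot": [0,0,0],"gripper": 3},{"translation": [-1.5,0,-2],"delta_rot": [0,0,0],"gripper": 3},{"translation": [-2,0,0],"delta_rot": [0,0,0],"gripper": 3},{"translation": [-1.5,0,0],"delta_rot": [0,0,0],"gripper": 3},{"translation": [0,0,0],"delta_rot": [0,0,0],"gripper": 3},{"translation": [0,0,0],"delta_rot": [0,0,0],"gripper": 3}]}}

```text
time_s: 13.77
tool_pos: [0.5794, -0.3505, 0.1824]
eef_rot: [[-0.998, 0.065, 0.0], [0.065, 0.998, -0.0], [-0.0, -0.0, -1.0]]
contact_force: [0.3, 0.1, 0.2]
gripper_width: 0.0299
grasp_force: 0.0
```

```bash
python3 - <<'E'
from h import *
c=calibration("wrist");p,d=read_camera("wrist");W=world("wrist",d,c);X,Y,Z=np.moveaxis(W,-1,0)
cv2.imwrite("pics/w4.png",p[...,::-1])
for a,b in((.009,.02),(.033,.046)):
    q=W[(d>0)&(abs(X-.529)<.065)&(abs(Y+.347)<.06)&(Z>a)&(Z<b)];r=cv2.minAreaRect(q[:,:2].astype(np.float32)*1000);print(len(q),q.mean(0).round(4),r)
E
```

```text
5970 [ 0.5274 -0.3465  0.0119] ((529.5611572265625, -346.5953369140625), (70.11839294433594, 88.93367004394531), 86.2039794921875)
671 [ 0.5292 -0.3468  0.0396] ((529.5394287109375, -346.8239440917969), (11.354785919189453, 35.18340301513672), 86.19544982910156)
```

View pics/w4.png

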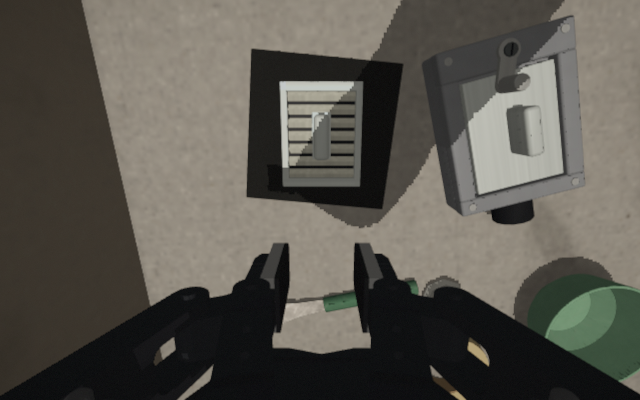

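The panel at (321,134) lies flat with its rib up, about 1 mm off the mat's centre. The smooth plate is untouched in its box at (515,120).

```bash
python3 -c "
from plant import *
print(job_done())"
```

```text
the job is handed in; nothing more can be done
None
```

The filter panel lies flat and rib up on the mat, about 1 mm from its centre by my measurement. Its tab is turned aside, the smooth cover plate was left in its box, and I handed the job in at about 14 s of the 54 s; no verdict came back.

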